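Carton the seized lighters and raise the exhibit camera

ROBOT

A 6-joint arm with a two-finger parallel gripper is mounted at the origin on the work surface. World frame = base frame: x ahead of the robot, y to its left, z up, the work surface at z = 0. Lengths are in m, angles in rad, forces in N, time in s.
With the tool pointing down it reaches from about 0.35 to 1 m from the base axis. Payload 7.1 kg.
Tool frame: the origin (TCP) lies between the finger pads; the fingertips stand 22 mm ahead of it and the grasp point (between the pads) lies 3 mm ahead of it; z points along the fingers, y is the line along which they close (so a half turn about z gives the same grasp; the last joint's range is limited). The gripper opens to 85 mm and grips with 20 to 120 N. Pads are 22 mm wide; open, the fingers measure 114 mm over their backs; the gripper's body (76 mm by 85 mm) begins 54 mm behind the grasp point. The pads swing forward as they close: fully open they stand 13 mm farther back than shut.
Start: joints at [-1.199, 0.423, 1.63, -0, 1.089, -0.019], TCP at [0.238, -0.578, 0.253] pointing down, gripper open.
Joint ranges: [-3, 3], [-0.9, 2.11], [0.09, 2.58], [-1.31, 4.45], [0.11, 2.69], [-2.54, 2.54]. Speed limits (rad/s): [2.39, 2.39, 3.01, 3.14, 3.14, 3.14].

INTERFACE

Orientations are given as a rotation vector (axis times angle).
In Python, from rig import manip gives the robot as it stands. The module is installed in compiled form; this text tells all that it offers. Calls block until the motion is done:
- manip.move_to(position, orientation): joint-space move of the TCP to a pose.
- manip.servo_line(position, orientation=None, rate=0.15): straight line of the TCP; orientation=None keeps the orientation; rate is the mean speed in m/s.
- manip.set_joints(angles): joint-space move.
- manip.command_gripper(opening, f_grip=None): finger opening in m; f_grip is the grip in N (None keeps the last); returns when the fingers have stopped.
- manip.hold(seconds).
- manip.solve_ik(position, orientation): joint angles nearest the present ones, or None.
- manip.camera(name): name is "scene" or "side" or "wrist"; returns a dict with "image" (480x640x3 uint8, red, green, blue), "fx", "fy", "cx", "cy" (pixels), "cam_to_world" (4x4, takes a point from camera to world coordinates); the wrist camera has in their place "mount" (4x4, takes a point from camera to tool coordinates, whose origin is the TCP and whose axes are the flange's). Camera axes: x right, y down, z forward; pixel columns grow to the right and rows downward; lengths in m; the calibration is good to about 2 mm. A picture is of the moment at which its call begins: read the wrist's pose just before it. There is no depth.
A pose or a line that the arm cannot do raises manip.IKError and nothing moves.
- manip.sign_off(): hands the job in; it is judged then, once.
Readings, each from a call of its own:
- manip.get_time(): time.
- manip.get_joint_positions(): joint angles.
- manip.get_joint_vel(): joint speeds.
- manip.get_tau(): joint torques, N m.
- manip.get_position(): TCP position.
- manip.get_ee_rot(): TCP orientation.
- manip.get_contact_force(): force on the tool from outside, world axes, zero at the start.
- manip.get_torque(): the same for the moment, N m.
- manip.get_width(): finger opening in m.
- manip.get_grip_force(): force on a finger pad.
Only numpy, scipy, OpenCV 4.12 (cv2) and the standard library are available. Lean on these libraries where they do the work, as an engineer would, in place of code of your own. Each camera call takes 0.05 s, during which the arm holds its last target. There are 200 camera calls.

TASK

Carry the tray of seized lighters over the open carton and tip it so that all four slide off into the carton, without touching the lighters, then set the empty tray down flat on the desk and let go of it. Then press the release button in the camera stand's grip by pinching the grip over it, draw the column up past its first stop to the second stop at the top, and finish while holding it there, fully extended and still for the photograph, with the button still pinched in so that it can be let straight down afterwards. Leave everything else on the desk alone.

Things in the scene. Friction and masses are not known exactly. Their poses are not given: they have to be found in the camera images.
- tray: Aluminium tray with the lighters: pan 190 (x) x 118 (y) mm, floor 4 mm, origin under the pan's middle. Back wall (28 mm high) at its -x end, side walls 28 mm, 16 mm near the spout; open at its +x end. Ears at y = +-43 mm behind the back wall carry the grip plate. 0.13 to 0.21 kg empty. Lighters start to slide off at 18 to 26 degrees of tilt.
- tray_grip (a point): Middle of the upright black grip plate behind the tray's back wall: x = -144, z = 28 mm in the tray's frame, axes as the tray's. The plate is 14 mm thick along x, 90 mm wide along y, from 6 to 50 mm above the tray's underside. 38 mm are free between it and the back wall; nothing is behind it.
- spout (a point): Middle of the tray's open edge, on top of its floor: x = 95, y = 0, z = 4 mm in the tray's frame
- carton: Open cardboard carton between tray and camera stand, fixed, 170 (its x) x 220 (its y) x 85 mm high, walls and floor 5 mm, folded-down flaps 3 mm thick outside; origin under its middle
- stand: Camera stand, fixed: base plate 190 (x) x 150 (y) x 16 mm, origin under its middle, where a square telescopic column 46 mm wide and 148 mm high stands; its inner column rises straight up. The button is on the -x side, which faces roughly to the robot.
- grip_head: Head on the inner column: origin on its axis, 150 mm above the desk when collapsed, axes as the stand's. Yoke 46 x 46 mm, 24 mm high; above it the black grip, 34 (x) x 42 (y) mm, from z = 24 to 80 mm. A camera on an arm reaches 175 mm to +y from the yoke, below z = 45 mm, leaving both x sides of the grip free. Column and head weigh 3 to 5 N, friction 1 N.
- grip_mid (a point): Middle of the grip at the button's height, z = 54 mm above the head's origin, axes as the head's. The grey release button, 20 wide and 22 mm high, stands 7 mm out of the grip's -x side here. Pinching the grip across x at this point presses it: 41 mm over grip and button when out, 35 mm when pressed.
- mast (a joint): How far the column is drawn up, m: 0 collapsed, 0.050 first stop, 0.100 second stop = top end of its travel. With the button out, a pin locks it at 0 and at both stops; with the button held in, it slides freely and passes the first stop. Let go between stops, it may sink or be kept there by the rubbing pin.
- release (a joint): Travel of the release button, m: 0 out, 0.006 fully pressed (3 N to start, 6 N fully in); the pin is free from 0.0048 on. Springs back.
- lighter1: Pocket lighter lying in the tray, 80 x 24 x 12 mm, long axis x, steel hood at +x; origin under its middle
- lighter2: Pocket lighter lying in the tray, 80 x 24 x 12 mm, long axis x, steel hood at +x; origin under its middle
- lighter3: Pocket lighter lying in the tray, 80 x 24 x 12 mm, long axis x, steel hood at +x; origin under its middle
- lighter4: Pocket lighter lying in the tray, 80 x 24 x 12 mm, long axis x, steel hood at +x; origin under its middle
- phone: Phone lying flat, 75 x 155 x 9 mm; bystander, to be left alone; origin at its underside
- marker1: Yellow folded evidence marker, 50 mm wide, 60 mm high, near the robot on the right; bystander, to be left alone; origin at its underside
- marker2: Yellow folded evidence marker like the other, near the robot on the left; bystander, to be left alone; origin at its underside
- tape: Roll of packing tape lying flat, 104 mm across, 48 mm high; bystander, to be left alone; origin at its underside
- pack1: Upright small packet, 56 x 23 mm, 88 mm high, near the robot on the left; bystander, to be left alone; origin at its underside
- pack2: Small packet lying flat, 88 x 56 x 23 mm; bystander, to be left alone; origin at its underside
- torch: Torch lying down, 135 mm long, 34 mm thick; bystander, to be left alone; origin at its underside
Mind the look-alikes: they are no part of the job. Leave any pink look-alike of the lighter2 alone. What is shaped like the lighter3 but brown or yellow is not meant.

How it is judged:
On the way, in this order (a step that is already met when the one before it is completed fails the run):
1. the tray is tipped with its spout over the carton (angle between tray's own z axis and vertical above 0.3 rad and horizontal distance between spout and carton below 0.12 m and height (world z) of spout above 0.05 m), for 0.1 s.
2. all four lighters lie in the carton (x of lighter1 in the frame of carton between -0.08 and 0.08 m and y of lighter1 in the frame of carton between -0.105 and 0.105 m and height (world z) of each of lighter1, lighter2, lighter3, lighter4 below 0.075 m and x of lighter2 in the frame of carton between -0.08 and 0.08 m and y of lighter2 in the frame of carton between -0.105 and 0.105 m and x of lighter3 in the frame of carton between -0.08 and 0.08 m and y of lighter3 in the frame of carton between -0.105 and 0.105 m and x of lighter4 in the frame of carton between -0.08 and 0.08 m and y of lighter4 in the frame of carton between -0.105 and 0.105 m), for 0.3 s.
3. the empty tray stands flat on the desk, let go, the column still collapsed (height (world z) of tray below 0.006 m and angle between tray's own z axis and vertical below 0.06 rad and linear speed of tray below 0.02 m/s and contact force between the fingers and tray below 0.1 N and value of joint mast below 0.006 m), for 0.2 s.
4. with the button pressed in, the column is off its lowest lock (value of joint release above 0.0042 m and value of joint mast above 0.008 m and contact force between the fingers and grip_head above 1 N), for 0.05 s.
At the end, for the whole second after the job is handed in: The fingers hold the grip (over 2 N) with its button in (over 4.2 of 6 mm), and the column is still at its second stop (over 94 of 100 mm); all four lighters lie inside the carton; the empty tray stands flat on the desk (within 6 mm, 0.06 rad), at rest, not touched (all of step 2 and value of joint mast above 0.094 m and value of joint release above 0.0042 m and velocity of joint mast between -0.01 and 0.01 m/s and contact force between the fingers and grip_head above 2 N and height (world z) of tray below 0.006 m and angle between tray's own z axis and vertical below 0.06 rad and linear speed of tray below 0.02 m/s and contact force between the fingers and tray below 0.1 N and linear speed of each of lighter1, lighter2, lighter3, lighter4 below 0.03 m/s); the arm keeps its last pose, push and grip.
It fails at once if a bystander is moved more than 30 mm (distance of any of phone, marker1, marker2, tape, pack1, pack2, torch from where it was at the start of the episode above 0.03 m).
It fails at once if the fingers touch a lighter (contact force between the fingers and lighter1 above 0.3 N or contact force between the fingers and lighter2 above 0.3 N or contact force between the fingers and lighter3 above 0.3 N or contact force between the fingers and lighter4 above 0.3 N).
It also fails if it takes over 61 s, if anything falls off the work surface, if the arm or the gripper's body presses on something with over 40 N, if the wrist force passes 120 N, or if a joint passes its speed limit or range.

## Working session

There is one attempt and no reset: what is moved stays moved. The work goes in short steps, each a Python script; the robot and the scene stay as the last script left them, time stands still between calls to the robot, and variables do not carry over. Pictures are saved under pics/ and viewed, at most 10 in all, crops included, and the job is handed in when it is done.

```bash
mkdir -p pics && cat > h.py <<'E'
import numpy as np, cv2
from rig import manip as m
from scipy.spatial.transform import Rotation as R
def ray(c,uv):
    T=np.array(c["cam_to_world"]); d=np.array([(uv[0]-c["cx"])/c["fx"],(uv[1]-c["cy"])/c["fy"],1.])
    return T[:3,3],T[:3,:3]@d
def plane(c,uv,z):
    o,d=ray(c,uv); return o+d*(z-o[2])/d[2]
def proj(c,p):
    T=np.linalg.inv(np.array(c["cam_to_world"])); q=T[:3,:3]@np.array(p)+T[:3,3]
    return np.array([c["fx"]*q[0]/q[2]+c["cx"],c["fy"]*q[1]/q[2]+c["cy"]])
def tri(c1,a,c2,b):
    o1,d1=ray(c1,a);o2,d2=ray(c2,b);d1=d1/np.linalg.norm(d1);d2=d2/np.linalg.norm(d2)
    s,t=np.linalg.lstsq(np.stack([d1,-d2],1),o2-o1,rcond=None)[0]
    p,q=o1+s*d1,o2+t*d2
    return (p+q)/2,np.linalg.norm(p-q)
def cam(n):
    Tt=np.eye(4); Tt[:3,3]=m.get_position(); Tt[:3,:3]=R.from_rotvec(m.get_ee_rot()).as_matrix()
    c=dict(m.camera(n))
    if "mount" in c: c["cam_to_world"]=Tt@np.array(c["mount"])
    return c
def save(c,f): cv2.imwrite("pics/"+f,cv2.cvtColor(c["image"],cv2.COLOR_RGB2BGR))
E
python3 - <<'E'
from h import *
import pickle
for n in("scene","side","wrist"):
    c=cam(n);save(c,n+"0.png");pickle.dump(c,open(n+"0.pkl","wb"))
    print(n,np.round(c["cam_to_world"],3).tolist(),c["fx"])
print(m.get_time(),m.get_ee_rot())
E
```

```text
scene [[0.507, 0.505, -0.698, 1.613], [0.862, -0.292, 0.415, -0.568], [0.006, -0.812, -0.584, 1.026], [0.0, 0.0, 0.0, 1.0]] 602.7418324260586
side [[-0.985, -0.104, 0.139, 0.364], [-0.173, 0.519, -0.837, 1.109], [0.015, -0.848, -0.529, 0.782], [0.0, 0.0, 0.0, 1.0]] 570.3759678002855
wrist [[0.381, -0.877, -0.292, 0.312], [-0.925, -0.362, -0.119, -0.547], [-0.001, 0.315, -0.949, 0.374], [0.0, 0.0, 0.0, 1.0]] 416.26261547593367
0.15 [-3.08069836e+00 -6.09737249e-01  3.14856797e-04]
```

View pics/scene0.png

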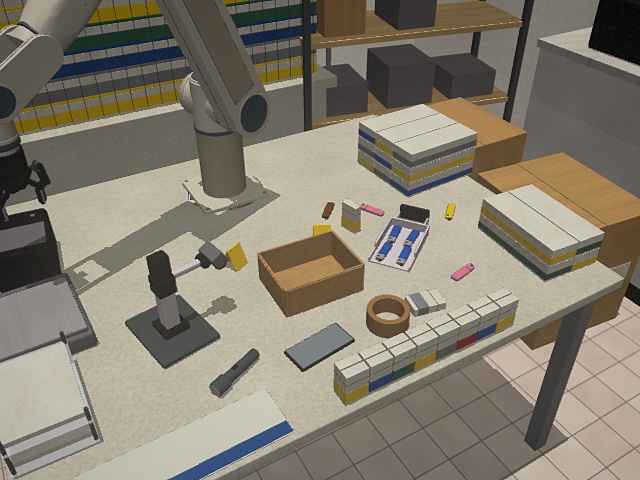

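View pics/side0.png

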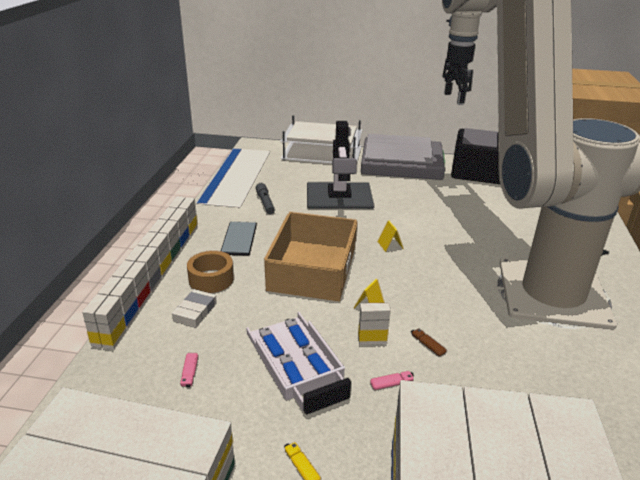

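Scene view: carton (310,272), tray with four blue lighters (400,240), its grip plate (413,213), stand (168,290). Side view: tray (295,355), plate (327,395), carton (312,255), stand (340,165). The pink (372,210; 463,271), brown (328,210) and yellow (450,211) lighters lie loose on the desk, so they're look-alikes. The four blue ones in the tray are the ones meant. I'll enlarge to confirm that and to pick pixels.

```bash
python3 - <<'E'
import cv2,numpy as np
s=cv2.imread("pics/scene0.png");d=cv2.imread("pics/side0.png")
def crop(i,x,y,w,h): return cv2.resize(i[y:y+h,x:x+w],(400,300),interpolation=cv2.INTER_CUBIC)
a=crop(s,350,195,100,75+0);b=crop(d,235,305,140,105);c=crop(s,110,230,160,120);e=crop(d,290,110,100,75)
cv2.imwrite("pics/mont.png",np.vstack([np.hstack([a,b]),np.hstack([c,e])]))
E
```

```text
(no output)
```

View pics/mont.png

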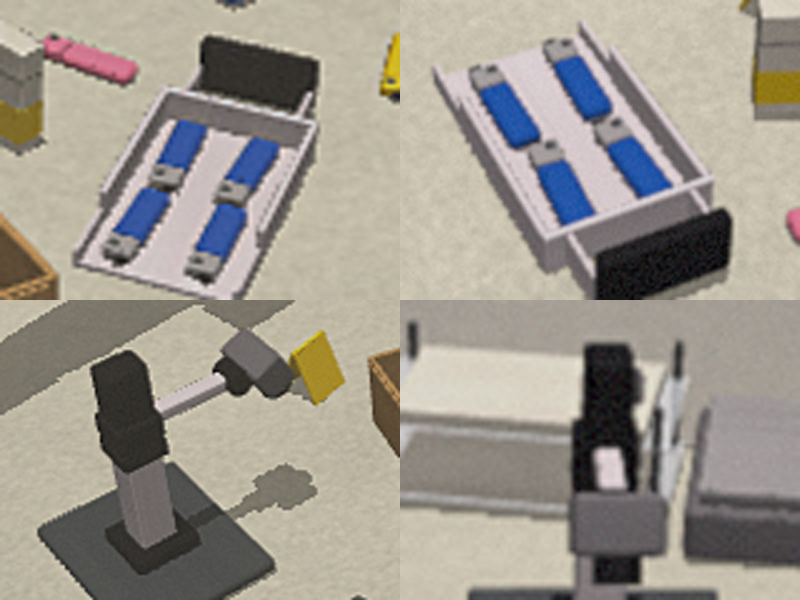

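The crop confirms it: four blue lighters with steel hoods in the tray, the black plate behind the back wall, and the spout edge facing the carton. Next, first rough triangulation.

```bash
python3 - <<'E'
from h import *
import pickle
s=pickle.load(open("scene0.pkl","rb"));d=pickle.load(open("side0.pkl","rb"))
def P(n,a,b):
    p,e=tri(s,a,d,b);print(n,np.round(p,4),"gap %.4f"%e);return p
# plate top corners: scene left end is nearer robot
P("plateA",(400.75,204.5),(350.5,379.5));P("plateB",(429.5,210.2),(304,393.2))
for n,a,b in [("c1",(259,263),(357,220)),("c2",(340,233),(342,271)),("c3",(364,267),(266,262)),("c4",(280,295),(291,214))]: P(n,a,b)
P("griptop",(157.2,253.5),(342.3,121.3))
for uv in [(368.75,260.5),(410,269.5)]: print("spout scene",plane(s,uv,.004))
print("spout side",plane(d,(246.9,328.8),.016),plane(d,(299,312.7),.016))
# lighter blobs
for n,c in(("s",s),("d",d)):
    h=cv2.cvtColor(c["image"],cv2.COLOR_RGB2HSV);k=cv2.inRange(h,(100,150,90),(125,255,255))
    N,_,st,ce=cv2.connectedComponentsWithStats(k)
    for i in range(1,N):
        if st[i,4]>40: 
            p=plane(c,ce[i],.014)
            if .1<p[0]<1 and abs(p[1])<.7: print(n,ce[i].round(1),st[i,4],p.round(3))
# stand base plate via dark mask in scene
for uv in [(125,322),(165,366),(219,337),(178,296)]: print("base",plane(s,uv,.016).round(3))
for uv in [(307,206),(373,206),(370,183),(308,183)]: print("base d",plane(d,uv,.016).round(3))
E
```

```text
plateA [0.4163 0.3946 0.0477] gap 0.0021
plateB [0.4893 0.4449 0.0524] gap 0.0024
c1 [ 0.4704 -0.1047  0.0698] gap 0.0244
c2 [0.4765 0.1344 0.0819] gap 0.0241
c3 [0.6388 0.1142 0.0767] gap 0.0055
c4 [ 0.6287 -0.114   0.0735] gap 0.0015
griptop [ 0.5392 -0.3587  0.234 ] gap 0.0025
spout scene [0.5505099  0.19386117 0.004     ]
spout scene [0.63885663 0.26838587 0.004     ]
spout side [0.64012044 0.2644068  0.016     ] [0.54695463 0.19463693 0.016     ]
s [395.1 230.8] 80 [0.483 0.33  0.014]
s [412.8 235.2] 82 [0.526 0.362 0.014]
s [385.2 248. ] 90 [0.537 0.257 0.014]
s [404.9 252.2] 96 [0.58  0.294 0.014]
s [234.3 458.2] 246 [ 0.939 -0.371  0.014]
s [185.2 472.1] 51 [ 0.92  -0.461  0.014]
d [218.4 176.7] 392 [ 0.917 -0.397  0.014]
d [298.4 335.3] 213 [0.535 0.261 0.014]
d [272.9 344.8] 234 [0.578 0.298 0.014]
d [317.6 363. ] 223 [0.484 0.331 0.014]
d [292.1 371.8] 230 [0.526 0.362 0.014]
base [ 0.47  -0.45   0.016]
base [ 0.652 -0.411  0.016]
base [ 0.628 -0.275  0.016]
base [ 0.443 -0.31   0.016]
base d [ 0.616 -0.265  0.016]
base d [ 0.435 -0.302  0.016]
base d [ 0.457 -0.445  0.016]
base d [ 0.64  -0.407  0.016]
```

Measurements fit the text:
- **Tray:** plate to spout is 0.236 m (0.239 expected), plate top is about 50 mm up, and tray yaw is about -53°.
- **Stand:** yaw is about 12°, and the grip top is about 0.23 m up.

Now I'll check IK for the chain, then move over the tray for wrist views.

```bash
cat >> h.py <<'E'
def TF(p,r):
    T=np.eye(4);T[:3,:3]=r.as_matrix();T[:3,3]=p;return T
def G(s): # tool in tray frame
    T=np.eye(4);T[:3,:3]=np.array([[0,s,0],[s,0,0],[0,0,-1]]);T[:3,3]=(-.144,0,.033);return T
def tool(T): return T[:3,3].copy(),R.from_matrix(T[:3,:3]).as_rotvec()
SP=np.array([.095,0,.004])
def trayspout(spout,yaw,tilt):
    r=R.from_euler("ZY",[yaw,tilt]);return TF(np.array(spout)-r.apply(SP),r)
E
python3 - <<'E'
from h import *
y=-.931
c=np.array([.453,.420,0])+.144*np.array([np.cos(y),np.sin(y),0])
print("tray",c)
T0=TF(c,R.from_euler("Z",y))
for s in(1,-1):
    for dz in(0,.15): print(s,dz,np.round(m.solve_ik(*tool(TF([0,0,dz],R.identity())@T0@G(s))),2))
    for tl in(0,.3,.6,.75):
        q=m.solve_ik(*tool(trayspout([.555,.05,.105],-1.53,tl)@G(s)));print(s,tl,None if q is None else np.round(q,2))
E
```

```text
tray [0.53897262 0.3044807  0.        ]
1 0 [0.73 0.72 1.74 0.   0.69 1.66]
1 0.15 [0.73 0.5  1.7  0.   0.95 1.66]
1 0 [0.47 0.56 1.72 0.   0.86 2.  ]
1 0.3 [0.31 0.44 1.78 0.38 0.88 1.6 ]
1 0.6 [0.11 0.38 1.81 0.71 1.04 1.24]
1 0.75 [0.01 0.37 1.81 0.84 1.16 1.1 ]
-1 0 [ 0.73  0.72  1.74 -0.    0.69 -1.48]
-1 0.15 [ 0.73  0.5   1.7  -0.    0.95 -1.48]
-1 0 [ 0.47  0.56  1.72 -0.    0.86 -1.14]
-1 0.3 [ 0.31  0.44  1.78  0.38  0.88 -1.54]
-1 0.6 [ 0.11  0.38  1.81  0.71  1.04 -1.9 ]
-1 0.75 [ 0.01  0.37  1.81  0.84  1.16 -2.04]
```

```bash
python3 - <<'E'
from h import *
import pickle
y=-.931
T0=TF([.539,.3045,0],R.from_euler("Z",y))
p=np.array(m.get_position());m.servo_line(p+[0,0,.15],rate=.3)
m.move_to(*tool(TF([0,0,.36],R.identity())@T0@G(-1)))
m.command_gripper(.046,100)
c=cam("wrist");save(c,"w1.png");pickle.dump(c,open("w1.pkl","wb"))
m.servo_line(tool(TF([0.06,-.1,.30],R.identity())@T0@G(-1))[0],rate=.25)
c=cam("wrist");save(c,"w2.png");pickle.dump(c,open("w2.pkl","wb"))
a=cv2.imread("pics/w1.png");b=cv2.imread("pics/w2.png")
cv2.imwrite("pics/w12.png",cv2.resize(np.vstack([a,b]),None,fx=.625,fy=.625))
print(m.get_time(),m.get_width())
E
```

```text
5.6 0.04590408729880336
```

View pics/w12.png

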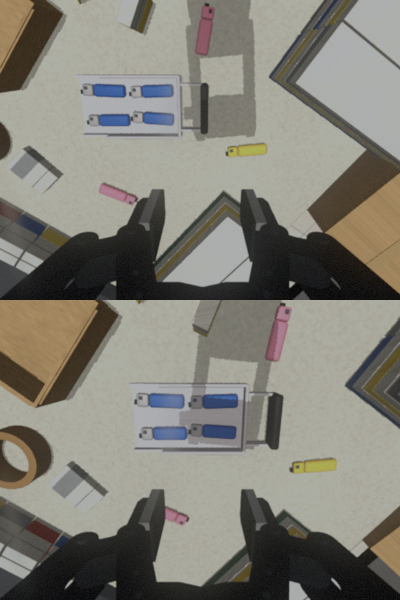

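Wrist view: the tray lies aligned with the image, with the plate at (328,172) in w1 and (440,192) in w2, and nothing in the way of the plate. I'll measure the plate edges from both.

```bash
python3 - <<'E'
from h import *
import pickle
C=[pickle.load(open(f,"rb")) for f in("w1.pkl","w2.pkl")];box=[(312,115,350,225),(420,140,470,240)]
y=-.931;Rt=R.from_euler("Z",-y).as_matrix()
pts=[]
for c,(x0,y0,x1,y1) in zip(C,box):
    im=c["image"];g=im.max(2)
    k=np.zeros(g.shape,np.uint8);k[y0:y1,x0:x1]=(g[y0:y1,x0:x1]<75)*255
    N,l,st,ce=cv2.connectedComponentsWithStats(k);i=1+np.argmax(st[1:,4])
    ct=max(cv2.findContours((l==i).astype(np.uint8),0,1)[0],key=cv2.contourArea)
    r=cv2.minAreaRect(ct);bx=cv2.boxPoints(r);pts.append(bx)
    cp=Rt@c["cam_to_world"][:3,3]
    print("area",st[i,4],np.round(ce[i],1),"rect",np.round(bx,1).tolist(),"cam(t)",cp.round(3))
    print(np.round([Rt@plane(c,u,.05) for u in bx],4)[:,:2].tolist())
    h=cv2.cvtColor(im,cv2.COLOR_RGB2HSV);k=cv2.inRange(h,(100,140,90),(125,255,255))
    N,_,st,ce=cv2.connectedComponentsWithStats(k)
    L=[(Rt@plane(c,ce[i],.014)).round(4)[:2].tolist() for i in range(1,N) if st[i,4]>200]
    print("blue",L)
# stereo height of corners
def order(b): # sort by rows then col
    b=b[np.argsort(b[:,1])];return np.vstack([b[:2][np.argsort(b[:2,0])],b[2:][np.argsort(b[2:,0])]])
for a,b in zip(order(pts[0]),order(pts[1])):
    p,e=tri(C[0],a,C[1],b);print(p.round(4),"t",(Rt@p).round(4),"gap",round(e,4))
print("scene est t",Rt@np.array([.4528,.4198,0]))
E
```

```text
area 936 [326.5 173.2] rect [[319.8999938964844, 213.0], [321.1000061035156, 132.89999389648438], [333.0, 133.10000610351562], [331.79998779296875, 213.10000610351562]] cam(t) [-0.067  0.533  0.515]
[[-0.0623, 0.6571], [-0.0639, 0.5673], [-0.0769, 0.5675], [-0.0761, 0.6573]]
blue [[0.1093, 0.5836], [0.0328, 0.5845], [0.1062, 0.6402]]
area 1796 [438.1 192.4] rect [[422.20001220703125, 236.3000030517578], [430.8999938964844, 147.1999969482422], [452.79998779296875, 149.39999389648438], [444.20001220703125, 238.39999389648438]] cam(t) [0.049 0.522 0.455]
[[-0.0521, 0.6551], [-0.0538, 0.5654], [-0.075, 0.5675], [-0.0748, 0.6575]]
blue [[0.0125, 0.5772]]
[0.4192 0.3913 0.0108] t [-0.0637  0.57    0.0108] gap 0.0006
[0.4098 0.4009 0.0435] t [-0.077   0.5681  0.0435] gap 0.0002
[0.4988 0.4483 0.0109] t [-0.0618  0.6678  0.0109] gap 0.0004
[0.4829 0.4543 0.0459] t [-0.0761  0.6587  0.0459] gap 0.0004
scene est t [-0.06643474  0.61387809  0.        ]
```

The plate top sits at about 0.05 m. Seen from right above, it measures 90 x 13.5 mm, matching the text. Now I grasp it and lift a little as a check.

```bash
python3 - <<'E'
from h import *
import pickle
g=R.from_euler("Z",-.931).apply([-.0700,.6123,0]);y=-.938
T0=TF(g+.144*np.array([np.cos(y),np.sin(y),0]),R.from_euler("Z",y));np.save("T0.npy",T0)
print("grip",g,"tray",T0[:3,3])
U=lambda dz:tool(TF([0,0,dz],R.identity())@T0@G(-1))
m.move_to(*U(.12))
m.servo_line(*U(0.0),rate=.12)
print("force",np.round(m.get_contact_force(),2),np.array(m.get_position())-U(0)[0])
m.command_gripper(0,100)
print("w",m.get_width(),m.get_grip_force(),np.round(m.get_contact_force(),2))
m.servo_line(*U(.03),rate=.05)
print(m.get_width(),np.round(m.get_contact_force(),2),np.round(m.get_torque(),2))
c=cam("side");save(c,"s2.png");cv2.imwrite("pics/s2c.png",cv2.resize(cv2.imread("pics/s2.png")[280:430,220:420],(800,600)))
print(m.get_time())
E
```

```text
grip [0.44940545 0.42171795 0.        ] tray [0.53456734 0.30559967 0.        ]
force [-0.96  0.97 -0.58] [0.00046229 0.0004028  0.00075009]
w 0.012887884168842852 97.42036700248718 [-0.1  -0.58  6.44]
0.012961283333203014 [-0.08 -0.56 -1.76] [ 0.25  0.15 -0.02]
8.8167
```

View pics/s2c.png

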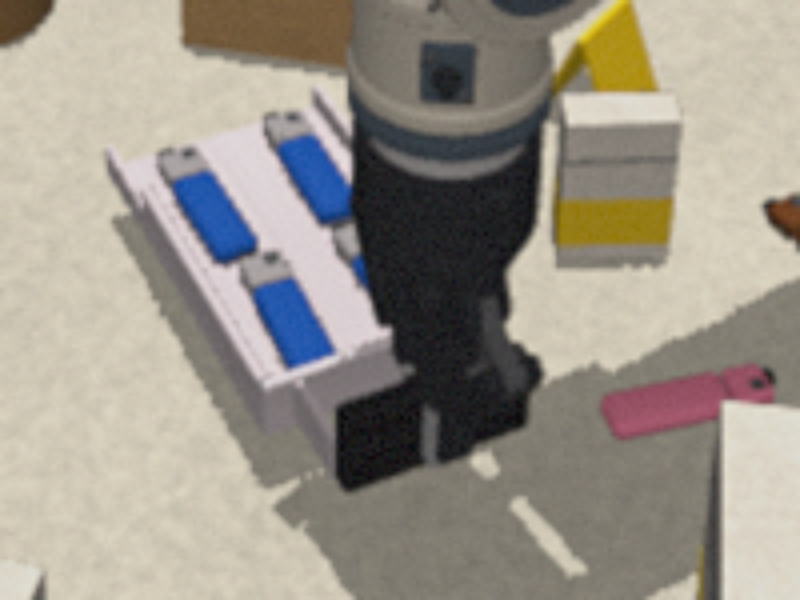

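The tray is lifted level with all four lighters in place. Now I'll measure the carton rim properly from colour masks in the two fixed views.

```bash
python3 - <<'E'
from h import *
import pickle
C={n:pickle.load(open(n+"0.pkl","rb")) for n in("scene","side")}
seed={"scene":(310,272),"side":(305,285)};H={}
for n,c in C.items():
    h=cv2.cvtColor(c["image"],cv2.COLOR_RGB2HSV);k=cv2.inRange(h,(5,70,40),(22,255,255))
    k=cv2.morphologyEx(k,cv2.MORPH_CLOSE,np.ones((5,5)))
    N,l,st,ce=cv2.connectedComponentsWithStats(k);i=l[seed[n][1],seed[n][0]]
    ct=max(cv2.findContours((l==i).astype(np.uint8),0,1)[0],key=cv2.contourArea)
    hull=cv2.convexHull(ct);ap=cv2.approxPolyDP(hull,4,True)[:,0]
    print(n,st[i].tolist())
    for u in ap: print(u.tolist(),plane(c,u,.085).round(3)[:2],plane(c,u,0).round(3)[:2])
E
```

```text
scene [257, 225, 108, 92, 6320]
[362, 289] [0.718 0.059] [0.637 0.115]
[286, 316] [ 0.71 -0.14] [ 0.628 -0.101]
[259, 278] [ 0.558 -0.136] [ 0.463 -0.097]
[257, 253] [ 0.465 -0.098] [ 0.362 -0.055]
[330, 225] [0.45  0.129] [0.346 0.192]
[363, 262] [0.633 0.118] [0.544 0.179]
side [264, 212, 93, 90, 6523]
[289, 212] [ 0.632 -0.102] [ 0.664 -0.25 ]
[356, 220] [ 0.463 -0.096] [ 0.476 -0.243]
[354, 249] [0.453 0.034] [ 0.464 -0.097]
[338, 301] [0.462 0.227] [0.474 0.12 ]
[266, 290] [0.61 0.22] [0.64  0.111]
[264, 258] [0.642 0.109] [ 0.676 -0.013]
```

```bash
python3 - <<'E'
from h import *
T0=np.load("T0.npy");yw=-1.612
U=lambda dz:tool(TF([0,0,dz],R.identity())@T0@G(-1))
m.servo_line(*U(.15),rate=.12)
sp=np.array([.5525,.043,.105])
S=lambda t,dz=0:tool(trayspout(sp+[0,0,dz],yw,t)@G(-1))
m.servo_line(*S(0,.05),rate=.12)
m.servo_line(*S(0),rate=.1)
print("t",m.get_time(),np.round(m.get_contact_force(),2))
for t,r in((.26,.06),(.36,.04),(.46,.03),(.56,.03),(.64,.04)):
    m.servo_line(*S(t),rate=r)
    m.hold(.1);print(t,m.get_time(),np.round(m.get_contact_force(),2),np.round(m.get_torque(),2))
c=cam("scene");save(c,"sc3.png");d=cam("side");save(d,"sd3.png")
a=cv2.resize(cv2.imread("pics/sc3.png")[190:340,210:410],(400,300));b=cv2.resize(cv2.imread("pics/sd3.png")[180:330,210:410],(400,300))
cv2.imwrite("pics/m3.png",np.hstack([a,b]));print(m.get_time())
E
```

```text
t 12.2667 [-0.15 -0.44 -1.59]
0.26 13.5583 [ 0.04  0.02 -2.08] [0.03 0.   0.01]
0.36 14.4083 [-0.33 -0.85 -2.14] [-0.07 -0.01 -0.03]
0.46 15.4583 [-1.08  0.27 -2.7 ] [-0.12 -0.02  0.03]
0.56 16.5083 [ 0.2   1.01 -1.87] [-0.26  0.01  0.02]
0.64 17.2417 [ 0.38 -0.74 -0.87] [-0.27  0.02 -0.04]
17.3417
```

View pics/m3.png

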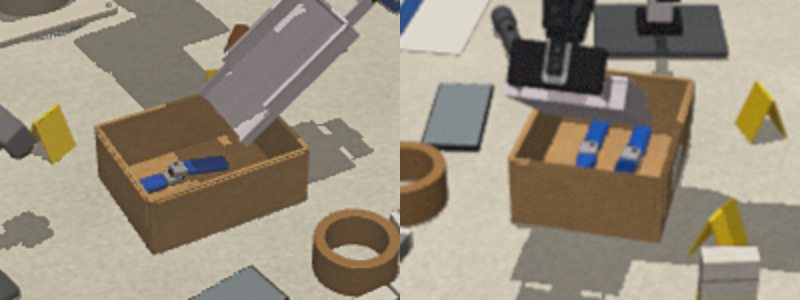

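Scene view (left): two blue lighters at about (155,183) and (205,165) in the crop. Side view: two at (592,143) and (633,148). Lighters are in the carton, but I need the tray interior and a count, so I'll take a higher view after lifting slightly.

```bash
python3 - <<'E'
from h import *
yw=-1.612;sp=np.array([.5525,.043,.105])
S=lambda t,dz=0:tool(trayspout(sp+[0,0,dz],yw,t)@G(-1))
w=cam("wrist");save(w,"w4.png")
m.hold(.3)
m.servo_line(*S(.64,.07),rate=.15)
im=[w["image"]]
for n in("scene","side"):
    c=cam(n);save(c,n+"4.png");x,y=(210,190) if n=="scene" else (210,180)
    im.append(cv2.resize(c["image"][y:y+150,x:x+200],(400,300)))
    h=cv2.cvtColor(c["image"],cv2.COLOR_RGB2HSV);k=cv2.inRange(h,(100,140,60),(125,255,255))
    N,_,st,ce=cv2.connectedComponentsWithStats(k)
    for i in range(1,N):
        p=plane(c,ce[i],.015)
        if st[i,4]>20 and abs(p[0]-.55)<.2 and abs(p[1])<.25: print(n,st[i,4],ce[i].round(),p.round(3))
im[0]=cv2.resize(im[0],(400,300))
out=np.vstack([np.hstack(im[1:]),np.hstack([im[0],np.zeros_like(im[0])])])
cv2.imwrite("pics/m4.png",cv2.cvtColor(out,cv2.COLOR_RGB2BGR));print(m.get_time())
E
```

```text
scene 103 [312. 273.] [0.53  0.028 0.015]
scene 76 [287. 281.] [ 0.527 -0.046  0.015]
side 83 [308. 245.] [ 0.576 -0.067  0.015]
side 90 [330. 249.] [ 0.522 -0.064  0.015]
side 53 [303. 260.] [ 0.578 -0.003  0.015]
side 52 [323. 262.] [ 0.529 -0.001  0.015]
18.4083
```

View pics/m4.png

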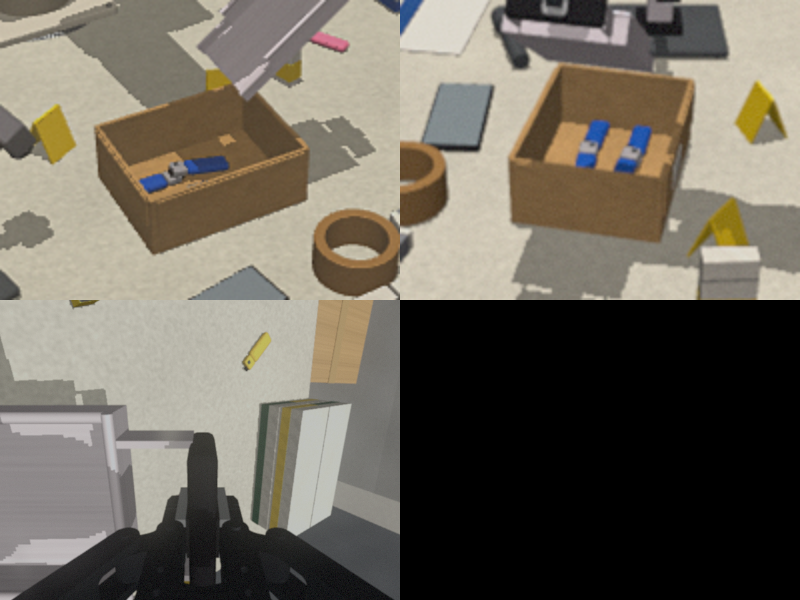

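Side view: four blue lighter bodies, in two rows of two inside the carton (x about 0.52-0.58, y about -0.07 to 0). The wrist view shows the tray empty. Next I return it to its old place.

```bash
python3 - <<'E'
from h import *
T0=np.load("T0.npy");yw=-1.612;sp=np.array([.5525,.043,.105])
U=lambda dz:tool(TF([0,0,dz],R.identity())@T0@G(-1))
m.servo_line(*tool(trayspout(sp+[0,0,.09],yw,0)@G(-1)),rate=.2)
m.servo_line(*U(.13),rate=.2)
m.servo_line(*U(.02),rate=.12)
m.servo_line(*U(.0),rate=.03)
print(np.round(m.get_contact_force(),2))
m.command_gripper(.046);m.hold(.2)
m.servo_line(*U(.1),rate=.15)
print(m.get_width(),np.round(m.get_contact_force(),2))
m.servo_line(*U(.37),rate=.35)
c=cam("side");save(c,"side5.png")
print(m.get_time())
# pose over stand
p,r=[.42,-.30,.44],R.from_matrix(np.array([[0,1,0],[1,0,0],[0,0,-1]]).T)
for a in(0,np.pi):
    q=m.solve_ik([.54,-.359,.207],(R.from_euler("Z",.21+a)*r).as_rotvec());print(q and np.round(q,2) if isinstance(q,list) else q)
    q=m.solve_ik([.54,-.359,.42],(R.from_euler("Z",.21+a)*r).as_rotvec());print(q)
w=cam("wrist");print("mount",np.round(w["mount"],3).tolist())
E
```

```text
[-3.6  -2.71  9.99]
0.0460001998173178 [-0.35  0.41 -0.06]
24.6167
[-6.05072080e-01  5.08799910e-01  1.60838231e+00 -4.44089210e-16
  1.02441043e+00 -8.15072080e-01]
[-0.60507208  0.32500813  1.39136351  0.          1.42522101 -0.81507208]
[-0.60507208  0.50879991  1.60838231  0.          1.02441043  2.32652057]
[-0.60507208  0.32500813  1.39136351  0.          1.42522101  2.32652057]
mount [[-0.0, -0.949, -0.316, 0.081], [1.0, -0.0, -0.0, 0.0], [0.0, -0.316, 0.949, -0.122], [0.0, 0.0, 0.0, 1.0]]
```

```bash
python3 - <<'E'
from h import *
import pickle
r=R.from_matrix(np.array([[0,1,0],[1,0,0],[0,0,-1.]]));o=(R.from_euler("Z",.21)*r).as_rotvec()
m.move_to([.54,-.359,.42],o);m.command_gripper(.075,60)
P=[]
for i,p in enumerate(([.54,-.359,.42],[.48,-.42,.40])):
    m.servo_line(p,o,rate=.25);c=cam("wrist");save(c,f"g{i}.png");pickle.dump(c,open(f"g{i}.pkl","wb"))
    u=proj(c,[.54,-.359,.23]);x,y=int(np.clip(u[0]-80,0,480)),int(np.clip(u[1]-60,0,360));print(u,x,y)
    P.append(cv2.resize(cv2.imread(f"pics/g{i}.png")[y:y+120,x:x+160],(400,300),interpolation=cv2.INTER_CUBIC))
P=np.hstack(P);P=np.clip(255*(P/255.)**.6,0,255).astype(np.uint8)
# side check of tray
b=cv2.imread("pics/side5.png");b=np.hstack([cv2.resize(b[290:440,220:420],(400,300)),cv2.resize(b[180:330,210:410],(400,300))])
cv2.imwrite("pics/gm.png",np.vstack([P,b]));print(m.get_time())
E
```

```text
[324.27449604 210.56269122] 244 150
[428.58623674 150.92040354] 348 90
28.6833
```

View pics/gm.png

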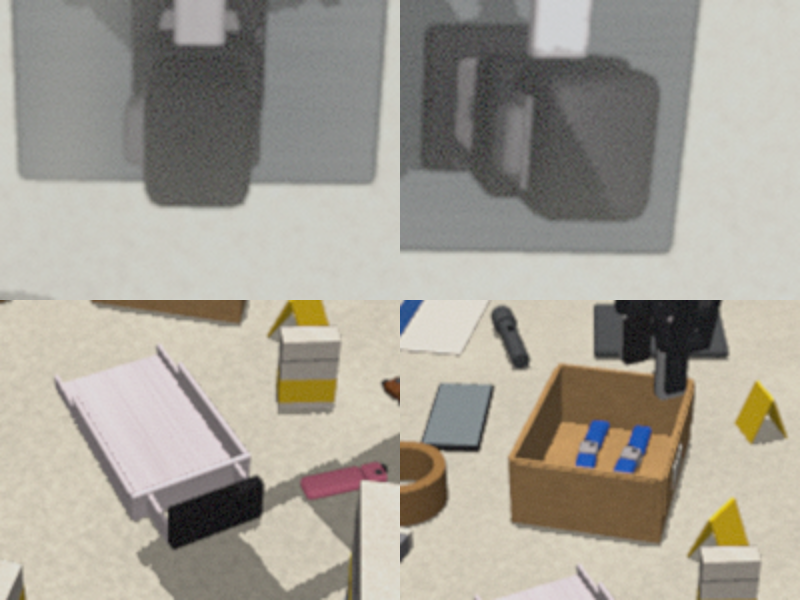

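The tray stands empty and flat, and all lighters are in the carton. In g0 the grip top spans u 302.8-343.6, with its lower edge at v 233. In g1 it spans u 399-451, with its lower edge at v 177 and the grey button on its left (-x) side, as described.

```bash
python3 - <<'E'
from h import *
import pickle
a,b=[pickle.load(open(f"g{i}.pkl","rb")) for i in(0,1)]
Ri=R.from_euler("Z",-.2).as_matrix()
for n,u,v in(("R",(343.2,231),(447.5,177)),("L",(303.2,231),(400,175))):
    p,e=tri(a,u,b,v);print(n,p.round(4),round(e,4))
    for c,w in((a,u),(b,v)):
        print("   z.23",plane(c,w,.23).round(4)[:2],(Ri@plane(c,w,.23)).round(4)[:2])
q=[plane(a,u,.016) for u in((252,222),(394.4,223.6))];d=q[1]-q[0]
print("base yaw",np.arctan2(d[1],d[0]),"len",np.linalg.norm(d),"centre",(q[0]+q[1])/2+.075*np.array([-d[1],d[0],0])/np.linalg.norm(d))
E
```

```text
R [ 0.5587 -0.3735  0.2269] 0.0013
   z.23 [ 0.558  -0.3721] [ 0.4729 -0.4755]
   z.23 [ 0.5582 -0.3737] [ 0.4728 -0.4771]
L [ 0.527  -0.3805  0.2226] 0.001
   z.23 [ 0.5273 -0.3786] [ 0.4415 -0.4758]
   z.23 [ 0.5251 -0.3792] [ 0.4393 -0.476 ]
base yaw 0.1979647116987033 len 0.18726175935460018 centre [ 0.53931398 -0.35649829  0.016     ]
```

```bash
python3 - <<'E'
from h import *
r=R.from_matrix(np.array([[0,1,0],[1,0,0],[0,0,-1.]]));o=(R.from_euler("Z",.198)*r).as_rotvec()
g=np.array([.5388,-.3565,.207])
m.servo_line(g+[0,0,.13],o,rate=.25);m.servo_line(g,o,rate=.12)
f=lambda s:print(s,round(m.get_time(),2),"w %.4f"%m.get_width(),"gf %.1f"%m.get_grip_force(),np.round(m.get_contact_force(),1),np.round(np.array(m.get_position())-g,4))
f("down");m.command_gripper(0,60);m.hold(.3);f("pinched")
if .031<m.get_width()<.038:
    for z in(.02,.05,.09,.097,.099,.101,.103):
        m.servo_line(g+[0,0,z],o,rate=.04 if z<.095 else .015);m.hold(.1);f(z)
        if m.get_contact_force()[2]<-14: break
c=cam("side");save(c,"side6.png");d=cam("scene");save(d,"scene6.png")
E
```

```text
down 30.49 w 0.0752 gf 0.0 [1.1 0.6 0.5] [ 0.0005 -0.0003  0.0009]
pinched 31.24 w 0.0337 gf 61.5 [-2.   0.4  6.2] [-0.0003 -0.0002  0.0009]
0.02 31.99 w 0.0333 gf 60.6 [-0.8 -3.8 -2.7] [-0.0002 -0.0001  0.0199]
0.05 32.99 w 0.0340 gf 60.7 [-3.5 -4.  -3.7] [-0.0002 -0.0001  0.0501]
0.09 34.24 w 0.0335 gf 60.7 [-1.8 -4.7 -3.3] [-0.0003 -0.0002  0.0901]
0.097 34.96 w 0.0334 gf 60.7 [-1.7 -5.2 -3.8] [-0.0003 -0.0001  0.0971]
0.099 35.34 w 0.0337 gf 60.7 [-2.  -4.9 -3.3] [-0.0003 -0.0001  0.0991]
0.101 35.73 w 0.0336 gf 62.6 [-2.4 -5.  -3.1] [-3.000e-04 -1.000e-04  1.009e-01]
0.103 36.11 w 0.0336 gf 63.6 [  1.4  -7.  -13.6] [-3.00e-04 -1.00e-04  1.01e-01]
```

```bash
python3 - <<'E'
import cv2,numpy as np
b=cv2.imread("pics/side6.png");a=cv2.imread("pics/scene6.png")
cv2.imwrite("pics/fin.png",np.hstack([cv2.resize(b[80:440,160:480],(400,450)),cv2.resize(a[180:400,100:300],(400,450))]))
E
```

```text
(no output)
```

View pics/fin.png

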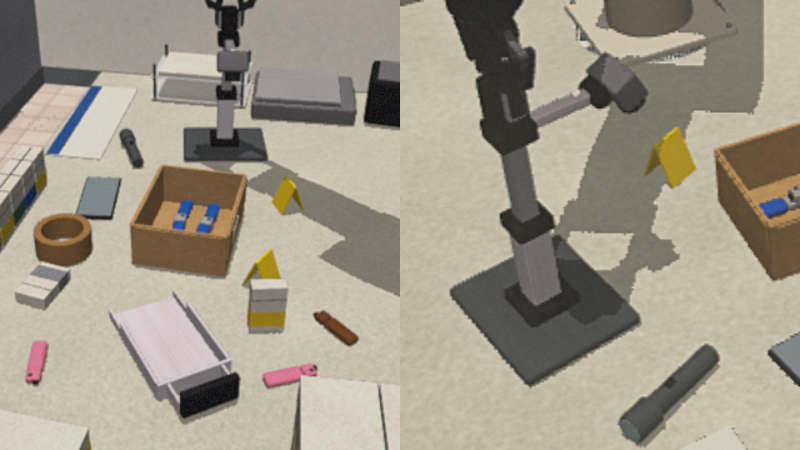

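The column is fully extended with the grip pinched, the tray is flat and empty, the lighters are in the carton, and the bystanders haven't moved. Handing in.

```bash
python3 -c "
from rig import manip as m
m.hold(.3);print(m.get_width(),m.get_position(),m.get_contact_force());print(m.sign_off())"
```

```text
0.033493119302246445 [ 0.53849439 -0.3566044   0.3079611 ] [  2.46784552  -7.17059757 -13.85671118]
the job is handed in; nothing more can be done
None
```

I handed the job in: all four lighters are in the carton, the empty tray is flat on the desk and released, and the column is held still at its top stop with the button pinched in; sign-off gave no verdict.

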